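Put the finished climate logger in with the seedlings and leave the cover raised

ROBOT

A 6-joint arm with a two-finger parallel gripper is mounted at the origin on the work surface. World frame = base frame: x ahead of the robot, y to its left, z up, the work surface at z = 0. Lengths are in m, angles in rad, forces in N, time in s.
With the tool pointing down it reaches from about 0.35 to 0.775 m from the base axis. Payload 5.5 kg.
Tool frame: the origin (TCP) lies on the centre line of the jaws, within the pads' length; the fingertips stand 11 mm ahead of it and the grasp point (between the pads) lies 8 mm behind it (env.tip_extent is the distance from the TCP to the fingertips, in m); z points along the fingers, y is the line along which they close (so a half turn about z gives the same grasp; the last joint's range is limited). The gripper opens to 85 mm and grips with 20 to 120 N. Pads are 22 mm wide; open, the fingers measure 114 mm over their backs; the gripper's body (76 mm by 85 mm) begins 54 mm behind the grasp point. The pads swing forward as they close: fully open they stand 13 mm farther back than shut.
Start: joints at [-1.394, 0.313, 0.046, 1.304, 0, 1.431], TCP at [0.179, -0.546, 0.242] pointing down, gripper open.
Joint ranges: [-2.76, 2.76], [-0.86, 1.69], [-1.03, 1.26], [-2.2, 2.34], [-1.47, 1.5], [-3.14, 3.14]. Speed limits (rad/s): [2.57, 2.57, 3.14, 3.14, 3.14, 3.14].

INTERFACE

Orientations are given as a unit quaternion [w, x, y, z].
In Python, from workcell import env gives the robot as it stands.
- The arm moves only by the shell command python3 -m jog 'ROWS' [FORCE]. ROWS is JSON, a list of rows, each a list of 5 numbers: the gripper's target within -1 to 1 (shut at 1, half-way at 0, fully open at -1), then the shift along the tool's x, y, z in m, then the turn about the tool's z in degrees. In form: [[fingers, tx, ty, tz, turn], ...]. A call has 1 to 5 rows; each row shifts and turns the commanded pose from where the row before left it, along the tool's axes as they then stand; what a row does not reach is not made up. A row lasts 1/12 s, in which the tool goes at most 41.7 mm and 7.16 degrees, less where a joint would pass 70% of its speed; a pose out of reach is approached as far as the arm can. A call is refused whole if a number of a shift passes 0.0417 or a number of a turn 7.16, either way. A call with a gripper value outside its range is refused whole. The fingers move at their own pace and stop on an object; FORCE is the grip in N (left out, the last holds). Time passes only in rows, so rows that do not move let the fingers close. It gives the time, the measured TCP pose, the force, the opening and the grip force at its end, in the units of the state.
- env.get_state(): the state, without advancing time (a new reading comes with each control period).
- env.read_camera(name): name is "side" or "top" or "wrist"; returns a dict with "img" (400x640x3 uint8, red, green, blue), "fov_y" (degrees; the focal length in pixels is half the picture's height over the tangent of half this angle, whatever the lens; pixels are square), "cx", "cy" (the principal point, pixels), "T" (4x4, takes a point from camera to world coordinates). Camera axes: x right, y up, looking along -z (the intrinsics and any distortion apply to the point x, -y, -z); pixel columns grow to the right and rows downward; lengths in m; the calibration is good to about 2 mm. A picture is of the moment at which its call begins. There is no depth.
- env.hand_in(): hands the job in; it is judged then, once.
The state is a dict: "clock": time; "joint_pos": joint angles; "qvel": joint speeds; "tau": joint torques, N m; "tcp_pos": TCP position; "orientation": TCP orientation; "wrist_force": force on the tool from outside, world axes, zero at the start; "ft_torque": the same for the moment, N m; "finger_gap": finger opening in m; "grip_force": force on a finger pad.
Only numpy, scipy, OpenCV 4.12 (cv2) and the standard library are available. Lean on these libraries where they do the work, as an engineer would, in place of code of your own. Each camera call takes 0.05 s, during which the arm holds its last target. There are 200 camera calls.

TASK

The data logger with the green end cap has been read out: pull it out of its socket in the reader and lay it flat, lamp side up, on the bare strip of the propagator tray's floor between the two rows of pots, lengthwise along the strip. Raise the propagator's clear cover, which has a blue tab, to about 80 degrees from shut, just short of upright, and leave it standing there on its stiff hinges. Leave the orange-capped logger plugged in, don't drop the green one, and don't disturb the pots or the other things on the bench.

Things in the scene. Friction and masses are not known exactly. Their poses are not given: they have to be found in the camera images.
- green_logger_mid (a point): Centre of the green-capped data logger (its casing, without plug): white box 92 long (x) x 26 wide (y) x 30 high (z) mm, about 75 g, green cap over the last 22 mm at -x, small green lamp on top (+z). It starts level in either of the reader's sockets, plug (+x end) fully home, casing touching the reader's face, underside 30 mm above the bench on a 14 mm wide rail, so its sides are free for fingers.
- green_plug (a point): Tip of the green logger's metal plug (18 long x 16 wide x 9 high mm) at mid height, 64 mm along +x from the casing's centre. Two sprung balls in the socket grip behind the plug's shoulders: a straight pull of about 10 to 16 N along the logger's -x snaps it out; it is past the balls after 14 mm and clear of the socket after 19 mm.
- orange_logger_mid (a point): Centre of the body of the orange-capped logger (orange lamp), the same in size and fit, in the reader's other socket. It must stay plugged in. Its centre line lies 90 mm beside the green logger's, leaving 64 mm between the two bodies.
- reader: Two-bay logger reader, fixed: cream housing 100 deep (x) x 170 wide (y) x 75 high mm, origin under its centre; the front face looks along -x, 50 mm from the origin, with two sockets (18.6 wide x 11.4 high x 26 deep mm) at y = +45 and -45 mm, 45 mm above the bench. A grey foot plate, 8 mm thick, reaches 87 mm out of the face and carries a black rail (top at 30 mm) under each logger.
- propagator: Propagator tray, black, open-topped, fixed: outside 220 deep (x) x 330 wide (y) x 60 high mm, walls and grey floor 4 mm; origin under its centre, front towards -x. Two pots stand along each side wall (y about +121 and -121 mm); the floor between the rows, about 180 mm wide and running along x, is the bare strip. The clear cover is hinged on the far (+x) rim.
- strip (a point): Middle of the bare strip: centre of the tray's floor, on the floor's upper face (4 mm above the bench), axes as the tray. Between the end walls the floor is 212 mm long (x). With the cover at 80 degrees the strip is open from above from its front end to 63 mm past this point along +x; a hand needs room before the cover, so the front half is the easier place.
- cover (a joint): Angle of the clear cover in rad: 0 shut, up to 1.92 leaning back; 80 degrees is 1.40. It starts at 0 to 0.2. Stiff hinges hold it at any angle; lifting at the tab takes about 6 N. The cover is 216 deep x 330 wide mm, with a white rim and a dome 50 mm high; at 80 degrees its front edge is 38 mm in front of the hinge line (tray x) and 213 mm above it, the tab tip 45 mm and 254 mm.
- cover_tab (a point): Grip point in the blue tab at the middle of the cover's front edge: tab 40 long (along -x when shut) x 24 wide (y) x 12 thick mm; the point is mid-width, mid-thickness, 24 mm out from the edge, 240 mm from the hinge line, 68 mm above the bench when shut. Fingers can pinch its sides (closing along the tray's y) from straight above; the tab can turn between them. Axes turn with the cover.
- cover_hinge (a point): Middle of the cover's hinge line, which runs along the tray's y axis, 62 mm above the bench at the tray's far rim (108 mm along +x from the tray's origin). Opening lifts the tab upwards and back towards +x.
- pot0_mid (a point): Middle of plant pot 0, brick-red plastic, 56 x 56 x 52 mm with a rim of 62 mm and a small green rosette, loose, about 180 g, standing on the tray floor; its origin half-way up. Not to be disturbed.
- pot1_mid (a point): Middle of plant pot 1, brick-red plastic, 56 x 56 x 52 mm with a rim of 62 mm and a small green rosette, loose, about 180 g, standing on the tray floor; its origin half-way up. Not to be disturbed.
- pot2_mid (a point): Middle of plant pot 2, brick-red plastic, 56 x 56 x 52 mm with a rim of 62 mm and a small green rosette, loose, about 180 g, standing on the tray floor; its origin half-way up. Not to be disturbed.
- pot3_mid (a point): Middle of plant pot 3, brick-red plastic, 56 x 56 x 52 mm with a rim of 62 mm and a small green rosette, loose, about 180 g, standing on the tray floor; its origin half-way up. Not to be disturbed.
- bottle_mid (a point): Glass reagent bottle with a blue cap, 68 mm across, 152 mm high, standing on the robot's left; point at 70 mm height. Not to be disturbed.
- dishes_mid (a point): Stack of three petri dishes, 60 mm across, 45 mm high, near the robot; point half-way up. Not to be disturbed.

How it is judged:
At the end, for the whole second after the job is handed in: Green logger at rest on the tray floor, level and lamp up (7 deg), centre within 65 mm of the strip's middle each way, lengthwise within 20 deg; cover at 72 to 88 deg; orange logger still plugged in (6 mm); pots within 20 mm, bench things within 30 mm of their start (x of green_logger_mid in the frame of strip between -0.065 and 0.065 m and y of green_logger_mid in the frame of strip between -0.065 and 0.065 m and z of green_logger_mid in the frame of strip between 0.008 and 0.021 m and angle between green_logger_mid's own z axis and vertical below 0.12 rad and angle between the x axis of green_logger_mid and the x axis of propagator, either way round below 0.35 rad and linear speed of green_logger below 0.02 m/s and value of joint cover between 1.257 and 1.536 rad and velocity of joint cover below 0.05 rad/s and distance of orange_logger_mid from where it was at the start of the episode below 0.006 m and distance of each of pot0_mid, pot1_mid, pot2_mid, pot3_mid from where it was at the start of the episode below 0.02 m and distance of each of bottle_mid, dishes_mid from where it was at the start of the episode below 0.03 m); the robot touches nothing.
It fails at once if the orange-capped logger is pulled or knocked from its place (more than 6 mm) (distance of orange_logger_mid from where it was at the start of the episode above 0.006 m).
It fails at once if the green-capped logger is dropped: it falls faster than 0.7 m/s (some 25 mm) out of the fingers (linear speed of green_logger above 0.7 m/s and contact force between the fingers and green_logger below 0.05 N).
It fails at once if a pot is knocked over or shoved more than 20 mm (distance of any of pot0_mid, pot1_mid, pot2_mid, pot3_mid from where it was at the start of the episode above 0.02 m or angle between any of pot0_mid, pot1_mid, pot2_mid, pot3_mid's own z axis and vertical above 0.5 rad).
It fails at once if the bottle or the stack of dishes is shoved more than 30 mm or toppled (distance of any of bottle_mid, dishes_mid from where it was at the start of the episode above 0.03 m or angle between any of bottle_mid, dishes_mid's own z axis and vertical above 0.5 rad).
It also fails if it takes over 72 s, if anything falls off the work surface, if the arm or the gripper's body presses on something with over 40 N, if the wrist force passes 120 N, or if a joint passes its speed limit or range.

## Working session

There is one attempt and no reset: what is moved stays moved. The work goes in short steps, Python scripts to look and compute and a shell command to move; the robot and the scene stay as the last step left them, time stands still between calls to the robot, and variables do not carry over. Pictures are saved under pics/ and viewed, at most 13 in all, crops included, and the job is handed in when it is done.

```bash
mkdir -p pics
cat > h.py <<'E'
import numpy as np, cv2
from workcell import env
def cam(n,f=None):
    c=env.read_camera(n)
    if f: cv2.imwrite('pics/'+f,c['img'][:,:,::-1])
    return c
def px2w(c,u,v,z):
    f=200/np.tan(np.radians(c['fov_y'])/2)
    d=np.array([(u-c['cx'])/f,-(v-c['cy'])/f,-1]); T=np.array(c['T'])
    d=T[:3,:3]@d; o=T[:3,3]; return o+d*(z-o[2])/d[2]
def w2px(c,p):
    f=200/np.tan(np.radians(c['fov_y'])/2); T=np.array(c['T'])
    q=T[:3,:3].T@(np.array(p)-T[:3,3]); return c['cx']+f*q[0]/-q[2], c['cy']-f*q[1]/-q[2]
E
python3 - <<'E'
from h import *
for n in('top','side'):
    c=cam(n,n+'1.png'); print(n,{k:v for k,v in c.items() if k not in('img',)})
print(env.get_state())
E
```

```text
top {'fov_y': 53.035912426630276, 'cx': 321.72107547962975, 'cy': 202.8592035299771, 'T': array([[ 0.01332882,  0.99288932, -0.11829261,  0.42378368],
       [-0.99964335,  0.01049374, -0.02455725,  0.05198991],
       [-0.0231413 ,  0.11857774,  0.99267507,  1.08382606],
       [ 0.        ,  0.        ,  0.        ,  1.        ]])}
side {'fov_y': 47.67726413496613, 'cx': 308.00320652604614, 'cy': 199.82894991223168, 'T': array([[ 0.6633118 ,  0.40088324, -0.63190987, -0.23576545],
       [-0.74820296,  0.33892231, -0.57037181, -0.63848086],
       [-0.01448415,  0.85113118,  0.5247532 ,  0.73722628],
       [ 0.        ,  0.        ,  0.        ,  1.        ]])}
{'clock': 0.1, 'joint_pos': array([-1.39361117e+00,  3.13966913e-01,  4.51195616e-02,  1.30364366e+00,
       -4.02762613e-06,  1.43119748e+00]), 'qvel': array([ 1.26707022e-03, -1.62701222e-03,  3.63862605e-03,  3.64851187e-05,
        1.28273546e-03, -1.98259903e-04]), 'tau': array([ 1.93985419e-03, -4.81723666e+01,  2.99244064e+01,  1.26783139e-02,
       -1.08545380e-04,  1.03042618e-05]), 'tcp_pos': array([ 0.17903109, -0.54595238,  0.24148541]), 'orientation': array([-8.47154079e-04,  9.87481835e-01,  1.57730489e-01, -1.79367419e-05]), 'wrist_force': array([ 0.02239509,  0.4773042 , -0.15028998]), 'ft_torque': array([ 0.00712043, -0.02865307,  0.02301443]), 'grip_force': 0.0, 'finger_gap': 0.08519806053986688}
```

View pics/top1.png

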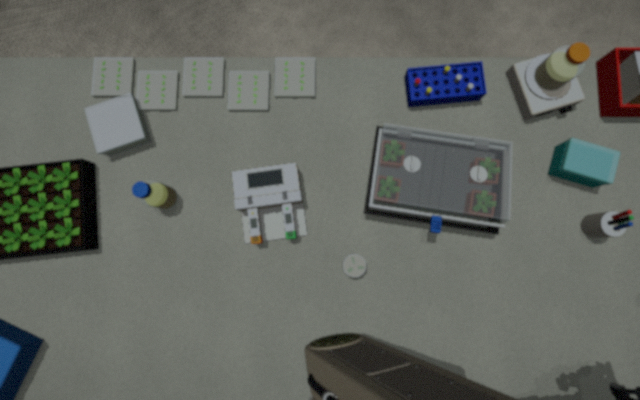

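View pics/side1.png

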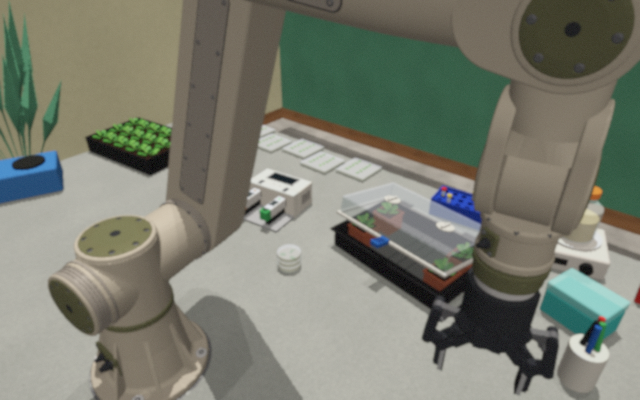

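The top view shows the green logger on the right (cap at ~(292,236)), the orange one on the left (255,240), and the tray at ~(438,180) with its tab at (436,224). I'll enlarge both areas.

Run:
```python
from h import *
i=cv2.imread('pics/top1.png')
a=cv2.resize(i[155:250,225:315],None,fx=4.4,fy=4.4,interpolation=cv2.INTER_CUBIC)
b=cv2.resize(i[118:240,360:520],None,fx=2.5,fy=2.5,interpolation=cv2.INTER_CUBIC)
o=np.zeros((420,800,3),np.uint8); o[:a.shape[0],:a.shape[1]]=a; o[:b.shape[0],400:800]=b
cv2.imwrite('pics/crop1.png',o)
```

```text
(no output)
```

View pics/crop1.png

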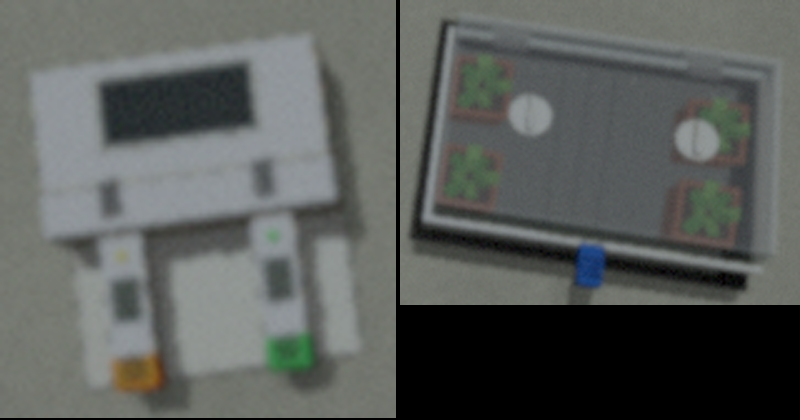

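Run:
```python
from h import *
c=cam('top')
A=lambda u,v:(225+u/4.4,155+v/4.4)
B=lambda u,v:(360+(u-400)/2.5,118+v/2.5)
def P(n,uv,z): print(n,np.round(px2w(c,*uv,z)[:2],4))
P('green face end',A(271,213),.06);P('green cap end',A(291,368),.06);P('green lamp',A(273,237),.06)
P('green cap mid',A(289,352),.06)
P('orange face end',A(122,237),.06);P('orange cap end',A(138,388),.06);P('orange lamp',A(122,257),.06)
for n,q in dict(TL=(33,72),TR=(313,36),BR=(337,200),BL=(45,238)).items(): P('reader '+n,A(*q),.075)
P('tray FL',B(415,222),.06);P('tray BL',B(447,20),.06);P('tray FR',B(748,272),.06)
P('tray FL bot',B(413,240),.0);P('tray FR bot',B(745,289),.0)
for z in(.074,.085,.1,.12):P('tab top%g'%z,B(590,266),z)
P('dish',(354,266),.045)
for n,q in dict(BL=(483,88),FL=(470,177),BR=(712,132),FR=(707,213)).items(): P('pot '+n,B(*q),.056)
```

```text
green face end [0.5434 0.1679]
green cap end [0.4531 0.1541]
green lamp [0.5293 0.1664]
green cap mid [0.4623 0.1555]
orange face end [0.5283 0.2551]
orange cap end [0.4404 0.2428]
orange lamp [0.5165 0.2547]
reader TL [0.6232 0.3076]
reader TR [0.646  0.1441]
reader BR [0.5496 0.1282]
reader BL [0.5257 0.2968]
tray FL [ 0.5368 -0.0364]
tray BL [ 0.7505 -0.0698]
tray FR [ 0.4896 -0.3724]
tray FL bot [ 0.5238 -0.0394]
tray FR bot [ 0.4752 -0.3934]
tab top0.074 [ 0.4928 -0.2101]
tab top0.085 [ 0.4921 -0.2073]
tab top0.1 [ 0.491  -0.2034]
tab top0.12 [ 0.4897 -0.1982]
dish [ 0.3858 -0.0071]
pot BL [ 0.6788 -0.1075]
pot FL [ 0.5847 -0.0934]
pot BR [ 0.6341 -0.3429]
pot FR [ 0.5497 -0.3349]
```

```bash
cat >> h.py <<'E'
def ray(c,u,v):
    a=px2w(c,u,v,0.);o=np.array(c['T'])[:3,3];d=a-o;return o,d/np.linalg.norm(d)
def tri(*r):
    A=sum(np.eye(3)-np.outer(d,d) for o,d in r);b=sum((np.eye(3)-np.outer(d,d))@o for o,d in r)
    return np.linalg.solve(A,b)
def go(p,yaw):
    "shift in tool axes and turn to bring TCP to p with tool x at yaw (deg)"
    s=env.get_state();w,x,y,z=s['orientation']
    X=np.array([1-2*(y*y+z*z),2*(x*y+w*z),2*(x*z-w*y)]);Y=np.array([2*(x*y-w*z),1-2*(x*x+z*z),2*(y*z+w*x)]);Z=np.cross(X,Y)
    D=np.array(p)-s['tcp_pos'];ya=np.degrees(np.arctan2(X[1],X[0]))
    print('tcp',s['tcp_pos'].round(4),'yaw %.1f'%ya,'shift',np.round([D@X,D@Y,D@Z],4),'turn %.1f'%(ya-yaw),'t',s['clock'],'F',s['wrist_force'].round(1),'gap',s['finger_gap'].round(4))
E
python3 - <<'E'
from h import *
t=cam('top');s=cam('side')
def blob(c,lo,hi,roi):
    h=cv2.cvtColor(c['img'],cv2.COLOR_RGB2HSV);m=cv2.inRange(h,lo,hi);k=np.zeros_like(m);u0,v0,u1,v1=roi;k[v0:v1,u0:u1]=m[v0:v1,u0:u1]
    M=cv2.moments(k,True);return M['m10']/M['m00'],M['m01']/M['m00'],M['m00']
a=blob(t,(105,120,60),(125,255,255),(425,210,450,240));b=blob(s,(105,120,60),(125,255,255),(365,230,395,252))
print(a,b); p=tri(ray(t,*a[:2]),ray(s,*b[:2]));print(p,w2px(t,p),w2px(s,p))
go([p[0],p[1],.2],-8.5)
E
```

```text
(435.5549132947977, 223.95375722543352, 173.0) (379.20588235294116, 241.60294117647058, 136.0)
[ 0.49152206 -0.20030322  0.1074439 ] (np.float64(435.523225212061), np.float64(223.98001890422964)) (np.float64(379.2481526317908), np.float64(241.59456100947523))Traceback (most recent call last):
  File "<stdin>", line 8, in <module>
  File "h.py", line 24, in go
    print('tcp',s['tcp_pos'].round(4),'yaw %.1f'%ya,'shift',np.round([D@X,D@Y,D@Z],4),'turn %.1f'%(ya-yaw),'t',s['clock'],'F',s['wrist_force'].round(1),'gap',s['finger_gap'].round(4))
                                                                                                                                                              ^^^^^^^^^^^^^^^^^^^^^
AttributeError: 'float' object has no attribute 'round'
```

```bash
sed -i "s/s\['finger_gap'\].round(4)/round(s['finger_gap'],4),'grip',round(s['grip_force'],1)/" h.py; python3 -c "
from h import *
go([.4905,-.2,.2],-8.5)"
```

```text
tcp [ 0.1791 -0.5462  0.2419] yaw 18.1 shift [ 0.4038 -0.2319  0.0421] turn 26.6 t 0.25 F [0.1 0.1 0.3] gap 0.0853 grip 0.0
```

```bash
python3 -m jog '[[-1,0.0336,-0.0193,0.0035,0],[-1,0.0336,-0.0193,0.0035,0],[-1,0.0336,-0.0193,0.0035,0],[-1,0.0336,-0.0193,0.0035,0],[-1,0.0336,-0.0193,0.0035,0]]' && python3 -m jog '[[-1,0.0336,-0.0193,0.0035,0],[-1,0.0336,-0.0193,0.0035,0],[-1,0.0336,-0.0193,0.0035,0],[-1,0.0336,-0.0193,0.0035,0],[-1,0.0336,-0.0193,0.0035,0]]' && python3 -m jog '[[-1,0.0336,-0.0193,0.0035,0],[-1,0.0336,-0.0193,0.0035,0],[-1,0,0,0,6.65],[-1,0,0,0,6.65],[-1,0,0,0,6.65]]' && python3 -m jog '[[-1,0,0,0,6.65],[-1,0,0,0,0],[-1,0,0,0,0]]'; python3 -c "
from h import *
go([.4905,-.2,.103],-8.5); c=cam('wrist','w1.png'); print(w2px(c,[.4905,-.2,.109]))"
```

```text
clock: 0.67
tcp_pos: [0.3094, -0.401, 0.2246]
orientation: [0.0, 0.988, 0.157, 0.0]
wrist_force: [1.3, 0.7, -0.3]
finger_gap: 0.0854
grip_force: 0.0
clock: 1.08
tcp_pos: [0.4392, -0.2567, 0.2073]
orientation: [0.0, 0.987, 0.158, 0.0]
wrist_force: [0.3, -0.4, -0.4]
finger_gap: 0.0854
grip_force: 0.0
clock: 1.5
tcp_pos: [0.4906, -0.1995, 0.2]
orientation: [-0.0, 1.0, -0.017, -0.0]
wrist_force: [-0.5, -0.1, -0.3]
finger_gap: 0.0853
grip_force: 0.0
clock: 1.75
tcp_pos: [0.4901, -0.2007, 0.2002]
orientation: [0.0, 0.997, -0.072, -0.0]
wrist_force: [0.9, -0.3, 0.2]
finger_gap: 0.0854
grip_force: 0.0
tcp [ 0.4901 -0.2007  0.2002] yaw -8.3 shift [ 0.0003 -0.0007  0.0972] turn 0.2 t 1.75 F [ 0.9 -0.3  0.2] gap 0.0854 grip 0.0
(np.float64(320.74452491136225), np.float64(208.62250655596324))
```

View pics/w1.png

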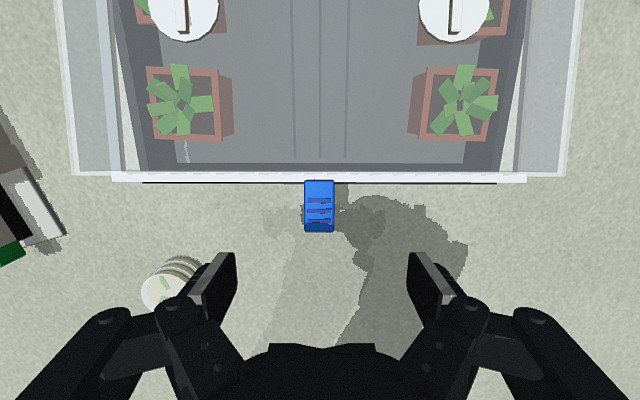

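The wrist view shows the tab centred at (319,207), spanning columns 304–335 and rows 180–232, which matches the prediction. I'll descend and pinch it.

```bash
python3 -m jog '[[-1,0,0,0.035,0],[-1,0,0,0.035,0],[-1,0,0,0.025,0],[-1,0,0,0.01,0],[-0.5,0,0,0,0]]' 40 && python3 -m jog '[[0.2,0,0,0,0],[0.6,0,0,0,0],[1,0,0,0,0],[1,0,0,0,0],[1,0,0,0,0]]' && python3 -m jog '[[1,0,0,0,0],[1,0,0,0,0]]'; python3 -c "
from h import *
s=env.get_state();p=s['tcp_pos'];print(p)
x=np.array([.989,-.147]);H=np.array([.722,-.2345]);g=np.array([-(H-p[:2])@x,p[2]+.008-.062])
print('grip rel hinge',g,np.hypot(*g))
r=.24;a0=np.arctan2(g[1],-g[0])
for R in(r,np.hypot(*g)):
  A=np.linspace(a0,1.40+.025,21);q=np.c_[-R*np.cos(A),R*np.sin(A)];print(R,a0,np.diff(q,axis=0).round(4).tolist())
"
```

```text
clock: 2.22
tcp_pos: [0.4882, -0.1998, 0.0928]
orientation: [-0.001, 0.997, -0.073, -0.002]
wrist_force: [0.2, 1.1, 0.2]
finger_gap: 0.0754
grip_force: 0.0
clock: 2.63
tcp_pos: [0.4915, -0.1988, 0.0965]
orientation: [-0.002, 0.997, -0.073, 0.002]
wrist_force: [3.5, 9.1, 1.1]
finger_gap: 0.023
grip_force: 44.2
clock: 2.8
tcp_pos: [0.4915, -0.1988, 0.0965]
orientation: [-0.002, 0.997, -0.073, 0.002]
wrist_force: [3.1, 8.5, 2.0]
finger_gap: 0.0234
grip_force: 44.2
[ 0.49146968 -0.1987556   0.09648982]
grip rel hinge [-0.23324892  0.04248982] 0.23708741356225524
0.24 0.18018932111478 [[0.0031, 0.0146], [0.004, 0.0144], [0.0049, 0.0141], [0.0058, 0.0138], [0.0066, 0.0134], [0.0075, 0.0129], [0.0082, 0.0125], [0.009, 0.0119], [0.0097, 0.0113], [0.0104, 0.0107], [0.0111, 0.01], [0.0117, 0.0093], [0.0122, 0.0086], [0.0127, 0.0078], [0.0132, 0.007], [0.0136, 0.0062], [0.014, 0.0053], [0.0143, 0.0044], [0.0145, 0.0035], [0.0147, 0.0026]]
0.23708741356225524 0.18018932111478 [[0.0031, 0.0144], [0.004, 0.0142], [0.0049, 0.0139], [0.0057, 0.0136], [0.0066, 0.0132], [0.0074, 0.0128], [0.0081, 0.0123], [0.0089, 0.0118], [0.0096, 0.0112], [0.0103, 0.0106], [0.0109, 0.0099], [0.0115, 0.0092], [0.0121, 0.0085], [0.0126, 0.0077], [0.013, 0.0069], [0.0134, 0.0061], [0.0138, 0.0052], [0.0141, 0.0044], [0.0143, 0.0035], [0.0145, 0.0026]]
```

```bash
python3 -m jog '[[1,0.0031,0,-0.0146,0],[1,0.004,0,-0.0144,0],[1,0.0049,0,-0.0141,0],[1,0.0058,0,-0.0138,0],[1,0.0066,0,-0.0134,0]]' && python3 -m jog '[[1,0.0075,0,-0.0129,0],[1,0.0082,0,-0.0125,0],[1,0.009,0,-0.0119,0],[1,0.0097,0,-0.0113,0],[1,0.0104,0,-0.0107,0]]'
```

```text
clock: 3.22
tcp_pos: [0.5144, -0.2021, 0.1654]
orientation: [-0.002, 0.997, -0.073, -0.0]
wrist_force: [5.6, 4.3, -10.7]
finger_gap: 0.023
grip_force: 43.2
clock: 3.63
tcp_pos: [0.5575, -0.2085, 0.2239]
orientation: [-0.002, 0.997, -0.073, -0.002]
wrist_force: [1.2, 4.6, -10.7]
finger_gap: 0.0232
grip_force: 45.4
```

```bash
python3 -m jog '[[1,0.0111,0,-0.01,0],[1,0.0117,0,-0.0093,0],[1,0.0122,0,-0.0086,0],[1,0.0127,0,-0.0078,0],[1,0.0132,0,-0.007,0]]' && python3 -m jog '[[1,0.0136,0,-0.0062,0],[1,0.014,0,-0.0053,0],[1,0.0143,0,-0.0044,0],[1,0.0145,0,-0.0035,0],[1,0.0147,0,-0.0026,0]]' && python3 -m jog '[[1,0,0,0,0],[1,0,0,0,0]]'; python3 -c "
from h import *
cam('side','s2.png');s=env.get_state();p=s['tcp_pos']
x=np.array([.989,-.147]);H=np.array([.722,-.2345]);g=np.array([-(H-p[:2])@x,p[2]+.008-.062]);print(g,np.hypot(*g),np.degrees(np.arctan2(g[1],-g[0])-.025))"
```

```text
clock: 4.05
tcp_pos: [0.6172, -0.2172, 0.2664]
orientation: [-0.002, 0.997, -0.073, -0.003]
wrist_force: [-2.4, 6.2, -6.4]
finger_gap: 0.0235
grip_force: 48.3
clock: 4.47
tcp_pos: [0.6877, -0.2276, 0.2886]
orientation: [-0.002, 0.997, -0.073, -0.003]
wrist_force: [-4.0, 7.2, -4.2]
finger_gap: 0.0236
grip_force: 49.6
clock: 4.63
tcp_pos: [0.6902, -0.228, 0.2888]
orientation: [-0.002, 0.997, -0.073, -0.0]
wrist_force: [3.0, 5.5, -3.8]
finger_gap: 0.0231
grip_force: 49.9
[-0.03259887  0.23480462] 0.23705673367170832 80.66352703254229
```

View pics/s2.png

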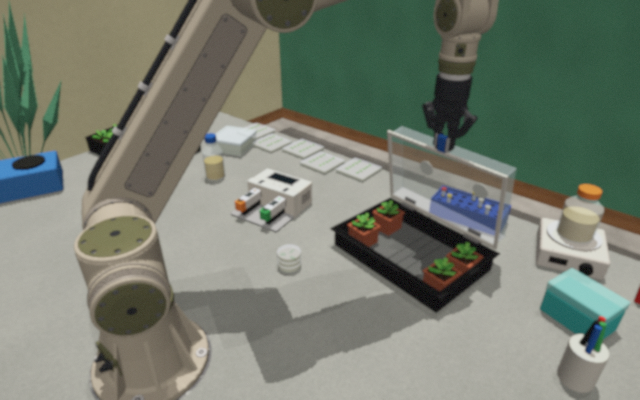

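The side view shows the cover standing near-upright with the gripper on its tab at (440,145), and the pots are in place. I'll release and back off toward -x.

```bash
python3 -m jog '[[0.5,0,0,0,0],[0,0,0,0,0],[-0.3,0,0,0,0],[-0.6,0,0,0,0],[-0.6,0,0,0,0]]' && python3 -m jog '[[-0.6,-0.01,0,0,0],[-0.6,-0.02,0,0,0],[-0.6,-0.03,0,0,0],[-0.6,-0.04,0,0,0],[-0.6,0,0,0,0]]'; python3 -c "
from h import *
go([.498,.161,.2],8.3)"
```

```text
clock: 5.1
tcp_pos: [0.6891, -0.2307, 0.2905]
orientation: [0.0, 0.997, -0.074, 0.001]
wrist_force: [-0.0, -0.5, -0.1]
finger_gap: 0.0682
grip_force: 0.0
clock: 5.52
tcp_pos: [0.5805, -0.2123, 0.2872]
orientation: [-0.002, 0.997, -0.074, -0.006]
wrist_force: [0.1, -0.6, -1.1]
finger_gap: 0.0687
grip_force: 0.0
tcp [ 0.5805 -0.2123  0.2872] yaw -8.5 shift [-0.1357 -0.3566  0.0902] turn -16.8 t 5.5167 F [ 0.1 -0.6 -1.1] gap 0.0687 grip 0.0
```

```bash
python3 -m jog '[[-0.6,-0.0113,-0.0297,0.0075,0],[-0.6,-0.0113,-0.0297,0.0075,0],[-0.6,-0.0113,-0.0297,0.0075,0],[-0.6,-0.0113,-0.0297,0.0075,0],[-0.6,-0.0113,-0.0297,0.0075,0]]' && python3 -m jog '[[-0.6,-0.0113,-0.0297,0.0075,0],[-0.6,-0.0113,-0.0297,0.0075,0],[-0.6,-0.0113,-0.0297,0.0075,0],[-0.6,-0.0113,-0.0297,0.0075,0],[-0.6,-0.0113,-0.0297,0.0075,0]]' && python3 -m jog '[[-0.6,-0.0113,-0.0297,0.0075,0],[-0.6,-0.0113,-0.0297,0.0075,0],[-0.6,0,0,0,-5.6],[-0.6,0,0,0,-5.6],[-0.6,0,0,0,-5.6]]' && python3 -m jog '[[-0.6,0,0,0,0],[-0.6,0,0,0,0]]'; python3 -c "
from h import *
go([.498,.161,.044],8.3); c=cam('wrist','w2.png'); print(w2px(c,[.498,.161,.06]))"
```

```text
clock: 5.93
tcp_pos: [0.5558, -0.0596, 0.2526]
orientation: [0.0, 0.997, -0.074, 0.001]
wrist_force: [0.7, -0.3, -0.3]
finger_gap: 0.0682
grip_force: 0.0
clock: 6.35
tcp_pos: [0.515, 0.0496, 0.2161]
orientation: [-0.018, 0.999, -0.039, 0.001]
wrist_force: [-0.4, -1.1, 0.3]
finger_gap: 0.0685
grip_force: 0.0
clock: 6.77
tcp_pos: [0.4953, 0.0788, 0.204]
orientation: [-0.03, 0.991, 0.13, 0.005]
wrist_force: [-1.2, 0.2, 0.2]
finger_gap: 0.0684
grip_force: 0.0
clock: 6.93
tcp_pos: [0.4956, 0.0786, 0.2039]
orientation: [-0.03, 0.992, 0.126, 0.005]
wrist_force: [-0.6, -0.1, 0.1]
finger_gap: 0.0683
grip_force: 0.0
tcp [0.4956 0.0786 0.2039] yaw 14.5 shift [ 0.0201 -0.0698  0.1646] turn 6.2 t 6.9333 F [-0.6 -0.1  0.1] gap 0.0683 grip 0.0
(np.float64(248.39373519807214), np.float64(169.9588289524014))
```

View pics/w2.png

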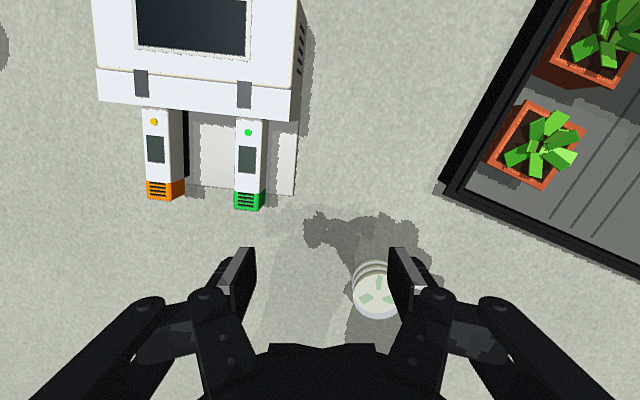

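The wrist view shows the green logger running from (249,119) at the reader face to (247,208) at its cap end. The hand is tilted a few degrees, so I'll check the joints and localise the logger.

```bash
python3 -c "
from h import *
c=cam('wrist');s=env.get_state();print(s['joint_pos'].round(3),s['orientation'])
for uv in((249.5,118),(247,192),(247,207),(248,132)): print(uv,px2w(c,*uv,.06).round(4))
i=cv2.resize(c['img'][90:220,130:310],None,fx=4,fy=4,interpolation=cv2.INTER_CUBIC);cv2.imwrite('pics/w2c.png',i[:,:,::-1])"
```

```text
[-0.039  0.182 -0.223  1.165  0.061  2.85 ] [-0.02994915  0.99152343  0.12633     0.00500764]
(249.5, 118) [0.546  0.1688 0.06  ]
(247, 192) [0.4758 0.1583 0.06  ]
(247, 207) [0.4604 0.1555 0.06  ]
(248, 132) [0.5332 0.1678 0.06  ]
```

View pics/w2c.png

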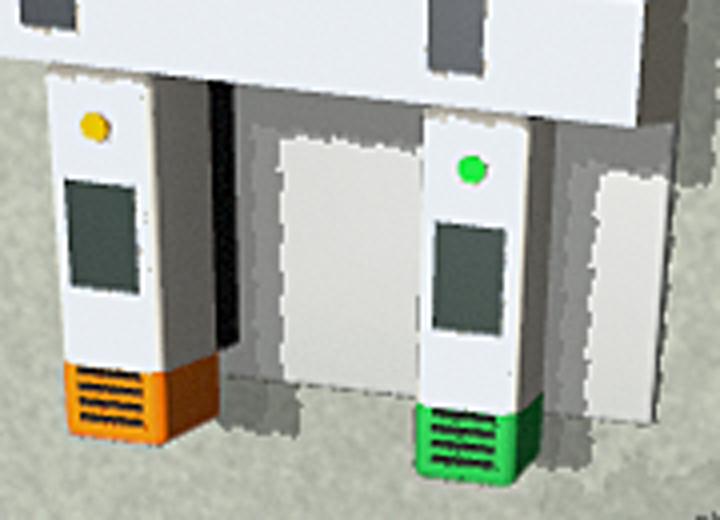

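The enlarged crop shows the green logger's top face from (249,118) to (246,210), so its centre is about (0.500, 0.162) with yaw 8.5°. Joint 6 is near its limit on this side, so I'll use the half-turned grasp.

```bash
for k in 1; do python3 -m jog '[[-0.6,0,0,0,-6.95],[-0.6,0,0,0,-6.95],[-0.6,0,0,0,-6.95],[-0.6,0,0,0,-6.95],[-0.6,0,0,0,-6.95]]' ; python3 -m jog '[[-0.6,0,0,0,-6.95],[-0.6,0,0,0,-6.95],[-0.6,0,0,0,-6.95],[-0.6,0,0,0,-6.95],[-0.6,0,0,0,-6.95]]'; python3 -m jog '[[-0.6,0,0,0,-6.95],[-0.6,0,0,0,-6.95],[-0.6,0,0,0,-6.95],[-0.6,0,0,0,-6.95],[-0.6,0,0,0,-6.95]]'; done | grep -E "clock|orient"; python3 -c "
from h import *
go([.5,.162,.15],188.5);print(env.get_state()['joint_pos'].round(3))"
```

```text
clock: 7.45
orientation: [-0.027, 0.907, 0.42, 0.014]
clock: 7.87
orientation: [-0.022, 0.74, 0.671, 0.021]
clock: 8.28
orientation: [-0.015, 0.506, 0.862, 0.027]
tcp [0.4954 0.0786 0.2034] yaw 119.2 shift [0.0677 0.0429 0.0583] turn -69.3 t 8.2833 F [-0.3 -0.1  0.1] gap 0.0684 grip 0.0
[-0.038  0.182 -0.224  1.165  0.061  1.024]
```

```bash
python3 -m jog '[[-0.6,0,0,0,-6.95],[-0.6,0,0,0,-6.95],[-0.6,0,0,0,-6.95],[-0.6,0,0,0,-6.95],[-0.6,0,0,0,-6.95]]' >/dev/null; python3 -m jog '[[-0.6,0,0,0,-6.95],[-0.6,0,0,0,-6.95],[-0.6,0,0,0,-6.95],[-0.6,0,0,0,-6.95],[-0.6,0,0,0,-6.95]]' >/dev/null;python3 -m jog '[[-0.6,0,0,0,0],[-0.6,0,0,0,0]]' >/dev/null; python3 -c "
from h import *
go([.5,.162,.15],188.5);print(env.get_state()['joint_pos'].round(3))
from scipy.spatial.transform import Rotation as R
print(R.from_quat(env.get_state()['orientation'],scalar_first=True).as_matrix().round(3))"
```

```text
tcp [0.4953 0.0786 0.2033] yaw -171.9 shift [-0.0159  0.0785  0.0583] turn -360.4 t 9.2833 F [-0.4  0.2  0.3] gap 0.0681 grip 0.0
[-0.038  0.182 -0.224  1.165  0.061 -0.181]
[[-0.99  -0.142  0.002]
 [-0.142  0.988  0.061]
 [-0.01   0.06  -0.998]]
```

```bash
python3 -m jog '[[-0.6,-0.0053,0.0262,0.0194,0],[-0.6,-0.0053,0.0262,0.0194,0],[-0.6,-0.0053,0.0262,0.0194,-0.4],[-0.6,0,0,0,0],[-0.6,0,0,0,0]]' >/dev/null; python3 -c "
from h import *
go([.5,.1615,.044],188.5);c=cam('wrist','w3.png');cam('side','s3.png');print(env.get_state()['joint_pos'].round(3),w2px(c,[.5,.162,.06]))
a=cv2.imread('pics/w3.png');b=cv2.imread('pics/s3.png')[130:290,170:370];b=cv2.resize(b,None,fx=2,fy=2)
a=cv2.resize(a,(400,250));o=np.zeros((320,800,3),np.uint8);o[:250,:400]=a;o[:320,400:]=b;cv2.imwrite('pics/c3.png',o)"
```

```text
tcp [0.4985 0.1632 0.1488] yaw -171.2 shift [-0.0004 -0.0082  0.1045] turn -359.7 t 9.7 F [-1.3 -1.1  0.3] gap 0.0688 grip 0.0
[ 0.127  0.252 -0.269  1.04   0.06  -0.024] (np.float64(313.03913810058174), np.float64(209.4046880118754))
```

View pics/c3.png

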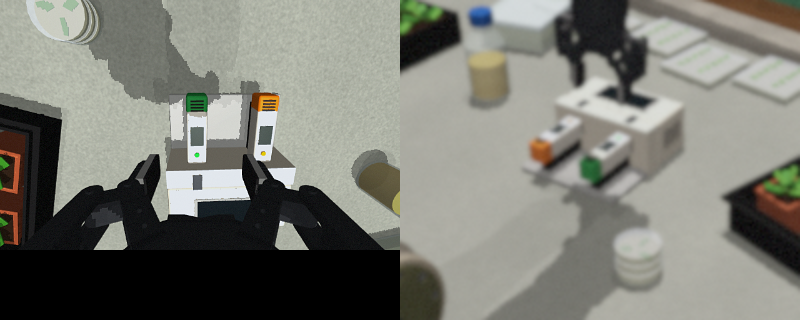

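The wrist view (left) shows the green logger's middle at about full-frame (315,203), matching the prediction, with the orange one well clear. I'll go down and grip.

```bash
python3 -m jog '[[-0.6,0,-0.0027,0.035,0],[-0.6,0,-0.0027,0.035,0],[-0.6,0,-0.0028,0.0245,0],[-0.6,0,0,0.01,0],[-0.6,0,0,0,0]]' 60; python3 -m jog '[[0,0,0,0,0],[0.3,0,0,0,0],[1,0,0,0,0],[1,0,0,0,0],[1,0,0,0,0]]'; python3 -m jog '[[1,0,0,0,0],[1,0,0,0,0]]'; python3 -c "
from h import *
go([.5,.1615,.044],188.5)"
```

```text
clock: 10.22
tcp_pos: [0.4996, 0.1594, 0.0436]
orientation: [0.001, -0.076, 0.997, 0.03]
wrist_force: [-0.1, -0.4, -1.0]
finger_gap: 0.068
grip_force: 0.0
clock: 10.63
tcp_pos: [0.5025, 0.1611, 0.0474]
orientation: [0.005, -0.077, 0.997, 0.031]
wrist_force: [-1.2, 0.8, 6.8]
finger_gap: 0.0252
grip_force: 58.1
clock: 10.8
tcp_pos: [0.5025, 0.1611, 0.0474]
orientation: [0.005, -0.077, 0.997, 0.031]
wrist_force: [-1.0, 0.4, 5.4]
finger_gap: 0.0252
grip_force: 58.0
tcp [0.5025 0.1611 0.0474] yaw -171.2 shift [0.0025 0.0006 0.0034] turn -359.7 t 10.8 F [-1.   0.4  5.4] gap 0.0252 grip 58.0
```

```bash
python3 -m jog '[[1,0.004,0,0,0],[1,0.004,0,0,0],[1,0.004,0,0,0],[1,0.004,0,0,0],[1,0.004,0,0,0]]'; python3 -m jog '[[1,0.006,0,0,0],[1,0.01,0,0,0],[1,0.01,0,0,0],[1,0.01,0,0,0],[1,0,0,0,0]]'; python3 -c "
from h import *
c=cam('wrist','w4.png');go([.5,.16,.2],188.5)
cv2.imwrite('pics/w4.png',cv2.resize(cv2.imread('pics/w4.png'),(480,300)))"
```

```text
clock: 11.22
tcp_pos: [0.4862, 0.159, 0.0474]
orientation: [0.008, -0.078, 0.996, 0.032]
wrist_force: [4.5, 1.0, 8.7]
finger_gap: 0.025
grip_force: 62.3
clock: 11.63
tcp_pos: [0.4469, 0.1519, 0.047]
orientation: [0.006, -0.077, 0.997, 0.03]
wrist_force: [-1.9, -0.9, 11.7]
finger_gap: 0.0252
grip_force: 62.4
tcp [0.4468 0.152  0.047 ] yaw -171.2 shift [-0.0562  0.0088 -0.1519] turn -359.7 t 11.6833 F [-1.8 -0.7 12. ] gap 0.0245 grip 62.4
```

View pics/w4.png

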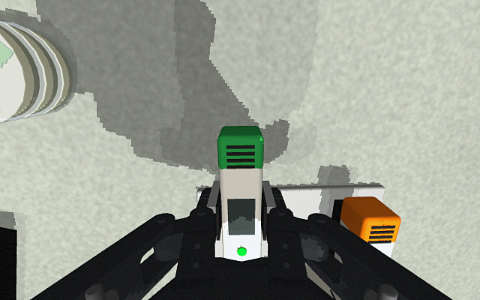

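The logger is out, with its cap at (240,147) in this half-scale view, and the orange one (370,220) is still seated. I'll lift.

```bash
python3 -m jog '[[1,0,0,-0.01,0],[1,0,0,-0.03,0],[1,0,0,-0.035,0],[1,0,0,-0.035,0],[1,0,0,-0.035,0]]'; python3 -c "
from h import *
go([.588,-.215,.19],188.5)"
```

```text
clock: 12.1
tcp_pos: [0.4437, 0.1428, 0.1908]
orientation: [0.002, -0.077, 0.997, 0.03]
wrist_force: [1.7, 0.0, -0.7]
finger_gap: 0.0251
grip_force: 60.6
tcp [0.4437 0.1428 0.1908] yaw -171.2 shift [-0.0879 -0.3751 -0.0208] turn -359.7 t 12.1 F [ 1.7  0.  -0.7] gap 0.0251 grip 60.6
```

```bash
python3 -m jog '[[1,-0.0059,-0.025,-0.0014,0],[1,-0.0059,-0.025,-0.0014,0],[1,-0.0059,-0.025,-0.0014,0],[1,-0.0059,-0.025,-0.0014,0],[1,-0.0059,-0.025,-0.0014,0]]'; python3 -m jog '[[1,-0.0059,-0.025,-0.0014,0],[1,-0.0059,-0.025,-0.0014,0],[1,-0.0059,-0.025,-0.0014,0],[1,-0.0059,-0.025,-0.0014,0],[1,-0.0059,-0.025,-0.0014,0]]'; python3 -m jog '[[1,-0.0059,-0.025,-0.0014,0],[1,-0.0059,-0.025,-0.0014,0],[1,-0.0059,-0.025,-0.0014,0],[1,-0.0059,-0.025,-0.0014,0],[1,-0.0059,-0.025,-0.0014,0]]';python3 -m jog '[[1,0,0,0,5.8],[1,0,0,0,5.8],[1,0,0,0,5.8],[1,0,0,0,0],[1,0,0,0,0]]'; python3 -c "
from h import *
c=cam('top','t5.png');s=cam('side','s5.png')
a=c['img'][100:260,340:540];b=s['img'][90:310,320:540]
o=np.zeros((400,800,3),np.uint8);o[:320,:400]=cv2.resize(a,None,fx=2,fy=2);o[:396,404:]=cv2.resize(b,None,fx=1.8,fy=1.8);cv2.imwrite('pics/c5.png',o[:,:,::-1])
go([.588,-.215,.023],171.5)"
```

```text
clock: 12.52
tcp_pos: [0.4929, 0.0229, 0.1894]
orientation: [0.003, -0.077, 0.997, 0.03]
wrist_force: [0.7, 0.2, -1.1]
finger_gap: 0.0249
grip_force: 60.6
clock: 12.93
tcp_pos: [0.5412, -0.0962, 0.189]
orientation: [0.002, -0.077, 0.997, 0.03]
wrist_force: [0.2, -0.3, -1.5]
finger_gap: 0.025
grip_force: 60.6
clock: 13.35
tcp_pos: [0.5895, -0.2153, 0.1887]
orientation: [0.002, -0.077, 0.997, 0.031]
wrist_force: [-0.5, 0.1, -0.4]
finger_gap: 0.0251
grip_force: 60.6
clock: 13.77
tcp_pos: [0.5896, -0.2142, 0.1887]
orientation: [-0.002, 0.073, 0.997, 0.031]
wrist_force: [-0.7, -0.3, -1.4]
finger_gap: 0.0251
grip_force: 60.7
tcp [ 0.5899 -0.2142  0.1889] yaw 171.6 shift [ 0.0005 -0.0111  0.1655] turn 0.1 t 13.8667 F [ 0.3 -1.3 -0.6] gap 0.0249 grip 60.7
```

View pics/c5.png

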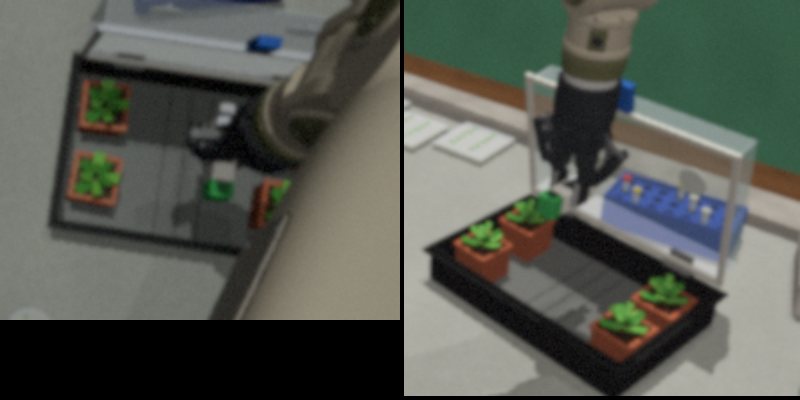

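The crops show the logger held over the strip (top crop (220,180)) with the cover standing. I'll lower it.

```bash
python3 -m jog '[[1,0,-0.0028,0.035,0],[1,0,-0.0028,0.035,0],[1,0,-0.0028,0.035,0],[1,0,-0.0027,0.035,0],[1,0,0,0.014,0]]'; python3 -m jog '[[1,0,0,0.005,0],[1,0,0,0.003,0],[1,0,0,0.002,0],[1,0,0,0,0],[1,0,0,0,0]]'
```

```text
clock: 14.28
tcp_pos: [0.5858, -0.2145, 0.0295]
orientation: [-0.005, 0.074, 0.997, 0.032]
wrist_force: [-2.3, 0.2, -1.5]
finger_gap: 0.0248
grip_force: 60.6
clock: 14.7
tcp_pos: [0.5901, -0.2161, 0.0262]
orientation: [-0.0, 0.075, 0.997, 0.03]
wrist_force: [0.6, -0.0, -1.1]
finger_gap: 0.0246
grip_force: 60.6
```

```bash
python3 -m jog '[[1,0,0,0.002,0],[1,0,0,0,0],[1,0,0,0,0]]'|grep -E "tcp|wrist"; python3 -m jog '[[1,0,0,0.002,0],[1,0,0,0,0],[1,0,0,0,0]]'|grep -E "tcp|wrist"; python3 -m jog '[[1,0,0,0.0015,0],[1,0,0,0,0],[1,0,0,0,0]]'|grep -E "tcp|wrist"
```

```text
tcp_pos: [0.5892, -0.2155, 0.0231]
wrist_force: [-0.1, -0.1, -0.6]
tcp_pos: [0.5893, -0.2153, 0.0222]
wrist_force: [-3.5, 1.3, 9.1]
tcp_pos: [0.5892, -0.2153, 0.022]
wrist_force: [-6.6, 2.6, 16.4]
```

Contact with the floor. I'll release and withdraw straight up, then move away from the tray.

```bash
python3 -m jog '[[0.7,0,0,-0.001,0],[0.5,0,0,0,0],[0.3,0,0,0,0],[0.1,0,0,0,0],[0,0,0,0,0]]'; python3 -m jog '[[0,0,0,-0.01,0],[0,0,0,-0.03,0],[0,0,0,-0.04,0],[0,0,0,-0.04,0],[0,0,0,-0.04,0]]'; python3 -m jog '[[0,0.04,0,-0.01,0],[0,0.04,0,-0.01,0],[0,0.04,0,0,0],[0,0.04,0,0,0],[0,0.04,0,0,0]]'; python3 -m jog '[[0,0,0.035,0,0],[0,0,0.035,0,0],[0,0,0.035,0,0],[0,0,0.035,0,0],[0,0,0,0,0]]'; python3 -c "
from h import *
c=cam('top');s=cam('side')
a=c['img'][100:260,220:540];b=s['img'][90:310,190:540]
o=np.zeros((520,800,3),np.uint8);o[:240,:480]=cv2.resize(a,None,fx=1.5,fy=1.5);o[245:515,:430]=cv2.resize(b,(430,270));o[:340,484:800]=cv2.resize(s['img'][180:312,400:520],(316,340));cv2.imwrite('pics/c6.png',o[:,:,::-1])
H=np.array([.722,-.2345]);x=np.array([.989,-.147])
def blob(c,lo,hi,roi):
    h=cv2.cvtColor(c['img'],cv2.COLOR_RGB2HSV);m=cv2.inRange(h,lo,hi);k=np.zeros_like(m);u0,v0,u1,v1=roi;k[v0:v1,u0:u1]=m[v0:v1,u0:u1];M=cv2.moments(k,True);return M['m10']/max(M['m00'],1),M['m01']/max(M['m00'],1)
a=blob(c,(105,120,60),(125,255,255),(450,100,490,135));b=blob(s,(105,120,60),(125,255,255),(425,120,460,160));p=tri(ray(c,*a),ray(s,*b))
d=p-np.array([*H,.062]);print('tab',a,b,p,'angle',np.degrees(np.arctan2(d[2],-d[:2]@x)))"
```

```text
clock: 15.87
tcp_pos: [0.5891, -0.2153, 0.02]
orientation: [-0.001, 0.075, 0.997, 0.03]
wrist_force: [0.1, -0.4, -0.1]
finger_gap: 0.0424
grip_force: 0.0
clock: 16.28
tcp_pos: [0.5883, -0.2248, 0.1816]
orientation: [-0.002, 0.075, 0.997, 0.031]
wrist_force: [1.1, -0.7, -0.2]
finger_gap: 0.0426
grip_force: 0.0
clock: 16.7
tcp_pos: [0.3894, -0.196, 0.2018]
orientation: [-0.001, 0.075, 0.997, 0.03]
wrist_force: [0.1, -1.0, 0.7]
finger_gap: 0.0429
grip_force: 0.0
clock: 17.12
tcp_pos: [0.4116, -0.0537, 0.2108]
orientation: [-0.001, 0.072, 0.997, 0.031]
wrist_force: [0.5, 0.6, 0.4]
finger_gap: 0.0425
grip_force: 0.0
tab (473.13157894736844, 120.32894736842105) (442.4266666666667, 142.26666666666668) [ 0.68688413 -0.2294714   0.29688051] angle 81.41276830335126
```

View pics/c6.png

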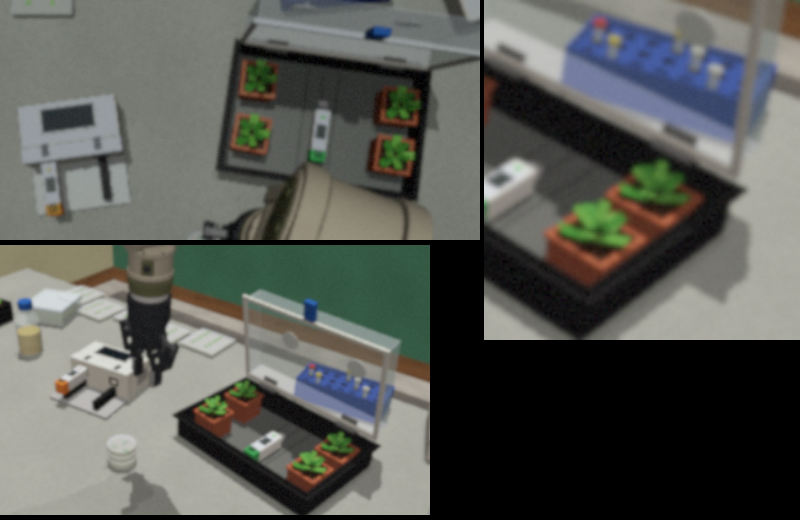

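The view shows the logger flat and lamp up on the strip (top crop (319,135)), the cover at about 80°, the orange logger plugged in, and the pots and dishes in place. The arm is clear, so I'll hand in.

```bash
python3 -c "
from h import *
print(env.hand_in())"
```

```text
the job is handed in; nothing more can be done
None
```

I handed the job in at about 17 s of the 72 s allowed; the hand-in gave no verdict. In the last pictures the green logger lies flat and lamp up on the bare strip, the cover stands at about 80°, the orange logger is still plugged in, and the pots and other bench things look undisturbed.

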